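# Bolt the dish drainer's spout down

### The arm

A 7-joint arm with a two-finger parallel gripper is mounted at the origin on the work surface. World frame = base frame: x ahead of the robot, y to its left, z up, the work surface at z = 0. Lengths are in m, angles in rad, forces in N, time in s.
With the tool pointing down it reaches from about 0.425 to 0.925 m from the base axis. Payload 6.8 kg.
Tool frame: the origin (TCP) lies at the very end of the fingers, on their centre line; the grasp point (between the pads) lies 19 mm behind it; z points along the fingers, y is the line along which they close (so a half turn about z gives the same grasp; the last joint's range is limited). The gripper opens to 85 mm and grips with 20 to 120 N. Pads are 22 mm wide; open, the fingers measure 114 mm over their backs; the gripper's body (76 mm by 85 mm) begins 54 mm behind the grasp point. The pads swing forward as they close: fully open they stand 13 mm farther back than shut.
Start: joints at [-1.244, 0.477, 0.022, 1.555, -0.011, 1.109, -0.083], TCP at [0.284, 0.612, 0.231] pointing down, gripper open.
Joint ranges: [-2.96, 2.96], [-0.34, 2.1], [-1.41, 1.46], [0.24, 2.44], [-1.37, 4.51], [0.17, 1.92], [-2.96, 2.96]. Speed limits (rad/s): [2.39, 2.39, 3.14, 3.14, 3.14, 3.14, 3.14].

### API

Orientations are given as a unit quaternion [w, x, y, z].
In Python, from station import bot gives the robot as it stands.
- The arm moves only by the tool jog_arm, never from a script. Its argument "motion" is a list of rows, each a list of 7 numbers: the turn, a rotation vector about the tool's x, y, z in rad, then the shift along the tool's x, y, z in mm, then the finger opening in mm, from 0 to 85.4. A call has 1 to 10 rows; each row is the pose to reach, as a shift and turn from the pose commanded when the call began, along the tool's axes at that moment; what a row does not reach only later rows make up. A row lasts 1/8 s, in which the tool goes at most 62.5 mm and 10.7 degrees, less where a joint would pass 70% of its speed; a pose out of reach is approached as far as the arm can. A call with a gripper value outside its range is refused whole. The fingers move at their own pace and stop on an object; "grip_force" is the grip in N (left out, the last holds). Time passes only in rows, so rows that repeat a pose let the fingers close. It gives the time, the measured TCP pose, the force, the opening and the grip force at its end, in the units of the state.
- bot.get_obs(): the state, without advancing time (a new reading comes with each control period).
- bot.read_camera(name): name is "side" or "top"; returns a dict with "pixels" (384x512x3 uint8, red, green, blue), "camera_matrix" (3x3 intrinsics, pixels), "T" (4x4, takes a point from camera to world coordinates). Camera axes: x right, y down, z forward; pixel columns grow to the right and rows downward; lengths in m; the calibration is good to about 2 mm. A picture is of the moment at which its call begins. There is no depth.
- bot.hand_in(): hands the job in; it is judged then, once.
Trained networks look in a picture, given as the dict that the camera call returned (one of the last four; its "shot" number tells which), for a name from the list of things; names that differ only in an ending like _2 or _b are one class to them, and where a whole thing is asked for, a point or a joint stands for the part that bears it (a point fixed in the world has none). Each returns a list of dicts, best first, with "score" (0 to 1); they miss things now and then, are a little off and sometimes report something else, mostly with a low value. They report only what shows in the picture. A call takes as long as a camera call.
- bot.spot_in(thing, picture): "xy" ([column, row] in pixels, amid what is visible of it).
- bot.tip_of(thing, picture): "xy" ([column, row] in pixels: a listed point, or the origin of a listed thing).
The state is a dict: "t": time; "q": joint angles; "joint_vel": joint speeds; "joint_torque": joint torques, N m; "eef_pos": TCP position; "tool_rot": TCP orientation; "contact_force": force on the tool from outside, world axes, zero at the start; "torque": the same for the moment, N m; "gripper_width": opening from 0.0 (shut) to 1.0 (fully open); "grasp_force": force on a finger pad.
Only numpy, scipy, OpenCV 4.12 (cv2) and the standard library are available. Lean on these libraries where they do the work, as an engineer would, in place of code of your own. Each camera call takes 0.05 s, during which the arm holds its last target. There are 200 camera calls.

### The job

Tip the drainer's white spout fully down by its red thumb tab, then slide the spring-loaded barrel bolt across over the spout until its handle meets the stop, turn the black-knobbed handle fully down into the keeper notch and let go so that it stays bolted. The notched keeper plate is easily bent: feel for the stop and the notch and never press hard on the plate (keep under 15 N), and leave the dishes, soap bottle and mug where they are.

Things in the scene. Friction and masses are not known exactly. Their poses are not given: they have to be found in the camera images.
- drainer: Blue plastic dish drainer, a tray 260 (x) by 400 (y) by 70 mm high, fixed to the ledge. Origin at the centre of its underside, z up. Its -x side, with spout and bolt, faces the robot, yaw within 0.2 rad; the bolt slides towards its +y. Offsets given below are in this frame.
- spout (a joint): White chute 40 mm wide, hinged about the drainer's y axis (line through x -137, z 52 mm; chute centred on y 80). 0: front end raised 25 degrees; grows as it is pushed down to 0.61 rad (10 degrees below level, hard stop). Starts 0 to 0.1, stays where left; 1.5 N at the tab moves it. While up it blocks the bolt rod.
- spout_tab (a point): Centre of the top face of the red thumb tab at the spout's front end (26 by 46 by 8 mm), 94 mm from the hinge line. The line from the hinge to it stands 0.50 rad above level at joint value 0 and comes down by that value (z from about 97 to 42 mm).
- bolt (a joint): Travel in m of the steel rod (12 mm thick, axis along the drainer's y through x -165, z 85 mm) towards +y; 0: home. A spring pulls it home with 2 N at home, rising to 4 N, plus 0.8 N friction: let go with the handle up, it springs back. With the handle in the notch the travel is 38 to 72 mm, different each time.
- handle (a joint): Angle (rad) of the bolt's handle about the rod's axis. 0: leaning 30 degrees from vertical towards the robot; grows turning down towards the robot to 1.134 (5 degrees below level, hard stop). Starts 0 to 0.2, stays where left (1 N at the knob turns it). Except at the notch the keeper's edge stops it at about 0.3.
- ball (a point): Centre of the handle's black ball knob, 18 mm diameter, 65 mm from the rod's axis, on an 8 mm stem; at drainer y -70 mm with the bolt home. Pinched from above with the fingers closing along the drainer's y, it can be carried along the slide and round its arc in one pinch, turning between the pads.
- keeper: Dark strip 10x150x6 mm along the bolt, fixed to the drainer; origin under it at drainer x -179, y -40, z 56 mm. It carries an upright brass plate, 6 mm thick, 14 mm in front of the rod's axis, top edge at z 92 mm, with one notch 12 mm wide for the stem. The notch centre lies 40 to 70 mm along +y from the stem's home place, unknown each time: find it by the stop (see keeper_edge).
- keeper_edge (a point): Point on the plate's top edge beside the stem at home (drainer x -179, y -70, z 92 mm). The slide ends at a post 115 mm high at the notch's far side, faced with a black sprung buffer giving 3 mm at 2.5 N/mm. Stem on the buffer: it is at the notch; keep that light push while turning down. The stem bears on the plate 14 mm from the axis: 3 N at the knob is 14 N there.
- tumbler: Glass tumbler, 68 mm across and 105 mm high, standing in the drainer; origin at the centre of its underside. Leave alone.
- rice_bowl: Steel rice bowl, 116 mm across and 50 mm high, in the drainer; origin at the centre of its underside. Leave alone.
- chopstick_cup: Wooden cup, 70 mm across and 100 mm high, chopsticks up to 180 mm high, in the drainer; origin at the centre of its underside. Leave alone.
- saucer: Small green saucer, 110 mm across and 16 mm high, in the drainer; origin at the centre of its underside. Leave alone.
- soap: Green soap bottle, 60 mm across and 170 mm high, on the ledge to the robot's left; origin at the centre of its underside. Leave alone.
- mug: White mug, 80 mm across and 90 mm high, on the ledge to the robot's right; origin at the centre of its underside. Leave alone.

How it is judged:
On the way, in this order (a step that is already met when the one before it is completed fails the run):
1. the spout is tipped fully down (value of joint spout above 0.54 rad and value of joint bolt below 0.02 m), for 0.1 s.
2. the bolt is slid across over the lowered spout, its handle still up (value of joint spout above 0.54 rad and value of joint bolt above 0.034 m and value of joint handle below 0.5 rad), for 0.04 s.
3. the handle is turned down into the notch (value of joint spout above 0.54 rad and value of joint bolt above 0.034 m and value of joint handle above 0.95 rad), for 0.1 s.
At the end, for the whole second after the job is handed in: The spout is down (joint over 0.54 rad), the bolt is across (travel over 34 mm) and its handle is down in the notch (over 0.95 rad), all at rest and released (all of step 3 and velocity of joint spout between -0.05 and 0.05 rad/s and velocity of joint bolt between -0.05 and 0.05 m/s and velocity of joint handle between -0.05 and 0.05 rad/s); the robot touches nothing.
It fails at once if the keeper (foot, plate and buffer) is pressed with more than 15 N (contact force between keeper and anything else above 15 N).
It fails at once if a dish, the soap bottle or the mug is moved more than 20 mm (distance of any of tumbler, rice_bowl, chopstick_cup, saucer, soap, mug from where it was at the start of the episode above 0.02 m).
It also fails if it takes over 54 s, if anything falls off the work surface, if the arm or the gripper's body presses on something with over 40 N, if the wrist force passes 120 N, or if a joint passes its speed limit or range.

## Working session

There is one attempt and no reset: what is moved stays moved. The work goes in short steps, Python scripts to look and compute and a tool call to move; the robot and the scene stay as the last step left them, time stands still between calls to the robot, and variables do not carry over. Pictures are saved under pics/ and viewed, at most 10 in all, crops included, and the job is handed in when it is done.

Besides the shell and the picture viewer there is one more tool, called after "Call:" as a command line: name --pt "numbers of a row" for each row, then --argument value for the rest. jog_arm: Moves the arm, as the interface text tells. Its arguments: {"type":"object","properties":{"motion":{"type":"array"},"grip_force":{"type":"number"}},"required":["motion"]}

```bash
mkdir -p pics; cat > h.py <<'E'
import numpy as np, cv2
from scipy.spatial.transform import Rotation as R
from station import bot
def proj(c,p):
    T=np.linalg.inv(c["T"]); q=T[:3,:3]@np.asarray(p)+T[:3,3]; u=c["camera_matrix"]@q; return u[:2]/u[2]
def ray(c,xy):
    d=c["T"][:3,:3]@np.linalg.solve(c["camera_matrix"],[*xy,1]); return c["T"][:3,3],d/np.linalg.norm(d)
def tri(obs):
    A=np.zeros((3,3));b=np.zeros(3)
    for c,xy in obs:
        o,d=ray(c,xy);P=np.eye(3)-np.outer(d,d);A+=P;b+=P@o
    p=np.linalg.solve(A,b)
    return p,[np.round(proj(c,p)-xy,1) for c,xy in obs]
E
python3 - <<'E'
from h import *
o=bot.get_obs();print({k:np.round(v,3) for k,v in o.items()})
C={n:bot.read_camera(n) for n in("side","top")}
for n,c in C.items():
    cv2.imwrite(f"pics/{n}0.png",c["pixels"][:,:,::-1]);print(n,np.round(c["T"],3).tolist(),c["camera_matrix"][0,0])
for t in["drainer","spout_tab","ball","keeper","keeper_edge","tumbler","soap","mug","chopstick_cup","rice_bowl","saucer"]:
    r={n:bot.tip_of(t,c) for n,c in C.items()}
    print(t,{n:[(np.round(x["xy"]).tolist(),round(x["score"],2)) for x in v[:2]] for n,v in r.items()})
    if all(r.values()): print("   ",tri([(C[n],r[n][0]["xy"]) for n in C]))
E
```

```text
{'t': np.float64(0.0), 'q': array([-1.244,  0.478,  0.022,  1.556, -0.011,  1.109, -0.083]), 'joint_vel': array([-0.001,  0.001, -0.   ,  0.   ,  0.001,  0.   ,  0.   ]), 'joint_torque': array([ 1.0000e-03, -5.9645e+01,  1.6080e+00, -2.8120e+01,  1.3000e-02,
        1.0000e-02, -0.0000e+00]), 'eef_pos': array([0.284, 0.612, 0.23 ]), 'tool_rot': array([-0.   ,  0.216,  0.976, -0.001]), 'contact_force': array([-0.428,  0.364,  0.413]), 'torque': array([-0.001, -0.054,  0.015]), 'grasp_force': np.float64(0.0), 'gripper_width': np.float64(1.002)}
side [[0.997, -0.034, 0.074, 0.521], [-0.079, -0.624, 0.778, -1.01], [0.02, -0.781, -0.624, 0.923], [0.0, 0.0, 0.0, 1.0]] 487.2655414126436
top [[0.008, -0.988, 0.153, 0.454], [-1.0, -0.008, -0.002, -0.012], [0.003, -0.153, -0.988, 1.188], [0.0, 0.0, 0.0, 1.0]] 399.451477937633
drainer {'side': [([279.0, 227.0], 0.92)], 'top': [([252.0, 178.0], 0.7)]}
    (array([ 0.68686004, -0.01804452,  0.01004217]), [array([ 1.6, -0.3]), array([0. , 1.5])])
spout_tab {'side': [([199.0, 192.0], 0.92)], 'top': [([230.0, 256.0], 0.57)]}
    (array([0.46135249, 
[... 1025 characters left out ...]
g {'side': [([257.0, 381.0], 0.63)], 'top': [([407.0, 215.0], 0.73)]}
    (array([ 0.58192425, -0.47773629,  0.01187652]), [array([-0.5,  0.1]), array([-0. , -0.3])])
chopstick_cup {'side': [([261.0, 196.0], 0.95)], 'top': [([201.0, 194.0], 0.65)]}
    (array([ 0.64295343,  0.13642549, -0.00233185]), [array([-0.7,  0.1]), array([-0. , -0.7])])
rice_bowl {'side': [([297.0, 214.0], 0.73)], 'top': [([229.0, 162.0], 0.63)]}
    (array([ 0.7442449 ,  0.05203481, -0.00822023]), [array([ 0.2, -0. ]), array([0. , 0.2])])
saucer {'side': [([268.0, 238.0], 0.68)], 'top': [([262.0, 190.0], 0.67)]}
    (array([ 6.51261746e-01, -5.02996861e-02,  4.92762525e-04]), [array([ 1. , -0.2]), array([0. , 0.9])])
```

```bash
python3 - <<'E'
import cv2,numpy as np
a=cv2.imread("pics/side0.png")[130:290,150:350];b=cv2.imread("pics/top0.png")[130:290,170:370]
cv2.imwrite("pics/c0.png",np.vstack([cv2.resize(x,None,fx=3,fy=3,interpolation=2)[:300*1+0 or None] if 0 else cv2.resize(x,(600,300) if 0 else (375,300)) for x in (a,b)]) if 0 else np.hstack([cv2.resize(x,None,fx=2,fy=2.0,interpolation=2) for x in(a,b)]))
E
cat >> h.py <<'E'
from scipy.optimize import least_squares
def dw(P,p):  # drainer->world; P=x,y,yaw,z0
    c,s=np.cos(P[2]),np.sin(P[2]); return np.array([P[0]+c*p[0]-s*p[1],P[1]+s*p[0]+c*p[1],P[3]+p[2]])
def tab(s): a=.5-s; return np.array([-.137-.094*np.cos(a),.08,.052+.094*np.sin(a)])
def ball(h,b): a=np.pi/6+h; return np.array([-.165-.065*np.sin(a),-.07+b,.085+.065*np.cos(a)])
E
python3 - <<'E'
from h import *
C={n:bot.read_camera(n) for n in("side","top")}
pts={"drainer":lambda v:[0,0,0],"spout_tab":lambda v:tab(v[4]),"ball":lambda v:ball(v[5],0),"keeper":lambda v:[-.179,-.04,.056],"keeper_edge":lambda v:[-.179,-.07,.092]}
D=[(n,t,bot.tip_of(t,C[n])) for n in C for t in pts]
f=lambda v:np.concatenate([np.sqrt(r[0]["score"])*(proj(C[n],dw(v,pts[t](v)))-r[0]["xy"]) for n,t,r in D if r]+[[ (v[3])*500]])
s=least_squares(f,[.687,-.018,0,0,.05,.1],loss="soft_l1",bounds=([.5,-.2,-.25,-.03,0,0],[.9,.2,.25,.03,.1,.2]))
print(np.round(s.x,4));print(np.round(f(s.x)[:-1].reshape(-1,2),1).tolist())
print([t for n,t,r in D if r])
E
```

```text
[ 6.915e-01 -1.000e-02  1.274e-01 -2.000e-04  4.880e-02  4.130e-02]
[[1.3, -0.7], [1.0, 1.8], [-2.4, -1.6], [1.0, 2.3], [-0.3, -1.0], [-0.9, 1.8], [0.2, -1.1], [0.6, -0.6], [-0.1, 1.0], [0.4, 0.8]]
['drainer', 'spout_tab', 'ball', 'keeper', 'keeper_edge', 'drainer', 'spout_tab', 'ball', 'keeper', 'keeper_edge']
```

View pics/c0.png

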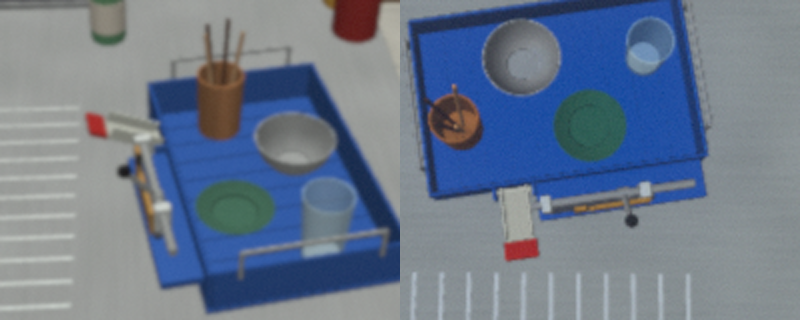

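```bash
cat >> h.py <<'E'
P=np.array([.6915,-.010,.122,0])
def go(p,yaw=P[2],tilt=0,src=None):
    "row to TCP world p, tool z down, tool y along drainer y; relative to present (measured) pose"
    o=bot.get_obs() ; w,x,y,z=o["tool_rot"]; R0=R.from_quat([x,y,z,w])
    p0=o["eef_pos"]
    yd=np.array([-np.sin(yaw),np.cos(yaw),0]);zd=np.array([0,0,-1.]);
    R1=R.from_matrix(np.column_stack([np.cross(yd,zd),yd,zd]))
    print(np.round((R0.inv()*R1).as_rotvec(),3),np.round(R0.inv().apply(np.asarray(p)-p0)*1000,1))
E
python3 - <<'E'
from h import *
t=dw(P,tab(.05));print(t,dw(P,tab(.61)),dw(P,ball(.04,0)))
g=dw(P,[-.225,.08,.13]);print(g);go(g)
E
```

```text
[0.46176958 0.04243208 0.09288676] [0.45304507 0.04136238 0.04168084] [ 0.50177827 -0.10378576  0.13994697]
[0.45843657 0.04202342 0.13      ]
[ 0.     0.    -0.557] [-398.1 -443.8  101.3]
```

Call:
jog_arm --pt "0 0 0 -60 -60 0 0" --pt "0 0 -0.15 -100 -110 0 0" --pt "0 0 -0.3 -140 -155 0 0" --pt "0 0 -0.45 -180 -200 0 0" --pt "0 0 -0.557 -220 -245 0 0" --pt "0 0 -0.557 -260 -290 0 0" --pt "0 0 -0.557 -300 -335 0 0" --pt "0 0 -0.557 -340 -380 0 0" --pt "0 0 -0.557 -398 -444 0 0" --pt "0 0 -0.557 -398 -444 0 0" --grip_force 40

```text
t: 3.05
eef_pos: [0.4588, 0.0384, 0.2317]
tool_rot: [0.0, -0.059, 0.998, -0.0]
contact_force: [0.4, 0.7, -0.9]
gripper_width: -0.002
grasp_force: 0.0
```

```bash
python3 - <<'E'
from h import *
go(dw(P,[-.226,.08,.13]));print(bot.get_obs()["contact_force"])
E
```

```text
[-0.     0.001 -0.004] [  1.    3.7 101.7]
[ 0.43405753  0.67930629 -0.87164142]
```

Call:
jog_arm --pt "0 0 0 1 2 50 0" --pt "0 0 0 1 2 100 0" --pt "0 0 0 1 2 125 0" --pt "0 0 0 1 2 140 0" --pt "0 0 0 1 2 150 0" --pt "0 0 0 1 2 160 0" --pt "0 0 0 1 2 170 0" --pt "0 0 0 1 2 178 0" --pt "0 0 0 1 2 183 0" --pt "0 0 0 1 2 183 0"

```text
t: 4.3
eef_pos: [0.457, 0.0437, 0.048]
tool_rot: [-0.0, -0.061, 0.998, -0.0]
contact_force: [-0.4, 0.9, 0.4]
gripper_width: 0.0
grasp_force: 0.0
```

```bash
python3 - <<'E'
from h import *
C={n:bot.read_camera(n) for n in("side","top")}
a=C["side"]["pixels"][140:270,150:290];b=C["top"]["pixels"][190:320,190:330]
cv2.imwrite("pics/c1.png",np.hstack([cv2.resize(x,None,fx=2.8,fy=2.8,interpolation=2) for x in(a,b)])[:,:,::-1])
E
```

```text
(no output)
```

View pics/c1.png

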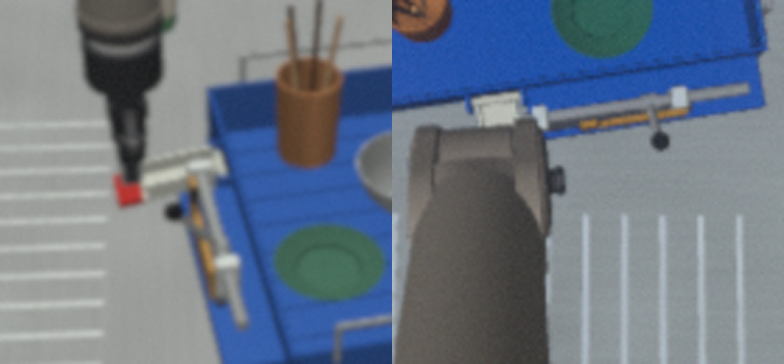

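The fingertips stand on the red tab (crop 128,183) and the spout has come down nearly all the way; I'll press to the stop.

Call:
jog_arm --pt "0 0 0 0 0 3 0" --pt "0 0 0 0 0 5 0" --pt "0 0 0 0 0 6 0" --pt "0 0 0 0 0 6 0"

```text
t: 4.9
eef_pos: [0.4578, 0.0438, 0.0431]
tool_rot: [0.001, -0.061, 0.998, 0.0]
contact_force: [-1.8, -0.0, 11.4]
gripper_width: -0.003
grasp_force: 5.9
```

Call:
jog_arm --pt "0 0 0 0 0 -30 0" --pt "0 0 0 0 0 -80 0" --pt "0 0 0 0 0 -130 0" --pt "0 0 0 0 0 -180 20" --pt "0 0 0 0 60 -180 60" --pt "0 0 0 0 80 -180 60" --grip_force 20

```text
t: 5.65
eef_pos: [0.4468, 0.1264, 0.2231]
tool_rot: [0.001, -0.063, 0.998, 0.001]
contact_force: [-0.7, -0.8, -0.6]
gripper_width: 0.634
grasp_force: 0.0
```

```bash
python3 - <<'E'
from h import *
C={n:bot.read_camera(n) for n in("side","top")}
print(bot.get_obs()["contact_force"])
for t in["spout_tab","ball","keeper_edge"]:
    r={n:bot.tip_of(t,c) for n,c in C.items()}
    print(t,{n:[(np.round(x["xy"]).tolist(),round(x["score"],2)) for x in v[:2]] for n,v in r.items()})
    if all(r.values()): print("   ",tri([(C[n],r[n][0]["xy"]) for n in C]))
print(dw(P,tab(.61)),dw(P,ball(.04,0)),dw(P,[-.179,-.07,.092]))
go(dw(P,ball(.04,0))+[0,0,-.013])
a=C["side"]["pixels"][140:270,150:290];b=C["top"]["pixels"][190:320,190:330]
cv2.imwrite("pics/c2.png",np.hstack([cv2.resize(x,None,fx=2.8,fy=2.8,interpolation=2) for x in(a,b)])[:,:,::-1])
E
```

```text
[-0.18207351 -0.20595465  0.55618644]
spout_tab {'side': [([193.0, 208.0], 0.97)], 'top': [([232.0, 260.0], 0.65)]}
    (array([0.44726491, 0.03720282, 0.03970825]), [array([ 0.2, -0. ]), array([0. , 0.2])])
ball {'side': [([216.0, 213.0], 0.67)], 'top': []}
keeper_edge {'side': [([222.0, 229.0], 0.68), ([257.0, 378.0], 0.48)], 'top': [([282.0, 230.0], 0.47)]}
    (array([ 0.5276625 , -0.10072554,  0.08519197]), [array([ 1.2, -0.1]), array([0.1, 1.1])])
[0.45304507 0.04136238 0.04168084] [ 0.50177827 -0.10378576  0.13994697] [ 0.5223493  -0.10126357  0.092     ]
[-0.    -0.    -0.002] [ -27.1 -230.5   95.2]
```

View pics/c2.png

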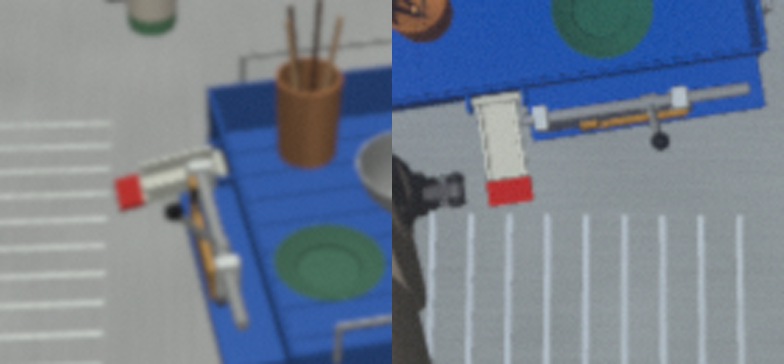

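Spout is fully down (red tab at side crop 128,190), and the ball shows dark at side crop (174,212) and top crop (660,141). I'll measure the dark blob.

```bash
cat >> h.py <<'E'
def blob(c,uv,r=7,th=70):
    u,v=np.round(uv).astype(int); g=c["pixels"][v-r:v+r+1,u-r:u+r+1].max(2).astype(float); w=np.clip(th-g,0,None)
    if w.sum()==0: return None
    y,x=np.mgrid[-r:r+1,-r:r+1]; return np.array([u+(w*x).sum()/w.sum(),v+(w*y).sum()/w.sum()])
E
python3 - <<'E'
from h import *
C={n:bot.read_camera(n) for n in("side","top")}
u={"side":(212,216),"top":(286,240)}
for th in(60,90):
    b={n:blob(C[n],u[n],th=th) for n in C};print(b)
    if all(x is not None for x in b.values()):
        p,e=tri([(C[n],b[n]) for n in C]);print(p,e)
print([dw(P,ball(h,0)) for h in(0,.1,.2)])
go(p+[0,0,-.013])
E
```

```text
{'side': array([212.3081571 , 215.07854985]), 'top': array([285.72727273, 239.60606061])}
[ 0.50126978 -0.1070356   0.13805171] [array([-0.1,  0. ]), array([-0. , -0.1])]
{'side': array([213.07413376, 214.46253022]), 'top': array([285.46823204, 239.87016575])}
[ 0.5018583  -0.10619277  0.13910517] [array([-0.6,  0.1]), array([-0. , -0.6])]
[array([ 0.5039868 , -0.10351498,  0.14129165]), array([ 0.49856994, -0.10417913,  0.13776584]), array([ 0.49352952, -0.10479713,  0.13371281])]
[-0.    -0.    -0.001] [ -26.6 -233.3   96.1]
```

Call:
jog_arm --pt "0 0 0 -15 -60 0 60" --pt "0 0 0 -20 -120 0 60" --pt "0 0 0 -27 -175 0 60" --pt "0 0 0 -27 -215 10 60" --pt "0 0 0 -27 -233 40 60" --pt "0 0 0 -27 -233 60 60" --pt "0 0 0 -27 -233 60 60"

```text
t: 7.02
eef_pos: [0.5012, -0.1053, 0.161]
tool_rot: [-0.002, -0.06, 0.998, 0.0]
contact_force: [0.8, -0.3, 0.1]
gripper_width: 0.704
grasp_force: 0.0
```

```bash
python3 - <<'E'
from h import *
go([.5015,-.1065,.1255]);print(bot.get_obs()["contact_force"])
E
```

```text
[ 0.    -0.003 -0.001] [-0.3 -1.2 35.5]
[ 0.78454701 -0.25225371  0.0874284 ]
```

Call:
jog_arm --pt "0 0 0 0 -1 20 60" --pt "0 0 0 0 -1 38 60" --pt "0 0 0 0 -1 38 40" --pt "0 0 0 0 -1 38 25" --pt "0 0 0 0 -1 38 10" --pt "0 0 0 0 -1 38 10" --pt "0 0 0 0 -1 38 10" --pt "0 0 0 0 -1 38 10" --grip_force 20

```text
t: 8.02
eef_pos: [0.5023, -0.1061, 0.1245]
tool_rot: [-0.0, -0.061, 0.998, -0.0]
contact_force: [-3.2, -2.2, 4.1]
gripper_width: 0.182
grasp_force: 19.6
```

```bash
python3 - <<'E'
from h import *
C={n:bot.read_camera(n) for n in("side","top")}
o=bot.get_obs();print(o["eef_pos"],o["contact_force"],o["gripper_width"],o["grasp_force"])
a=C["side"]["pixels"][140:270,150:290];b=C["top"]["pixels"][190:320,190:330]
cv2.imwrite("pics/c3.png",np.hstack([cv2.resize(x,None,fx=2.8,fy=2.8,interpolation=2) for x in(a,b)])[:,:,::-1])
E
```

```text
[ 0.50222828 -0.10609689  0.12437525] [-3.59920113 -1.28069437  5.48925013] 0.1853598942001665 19.632740914821625
```

View pics/c3.png

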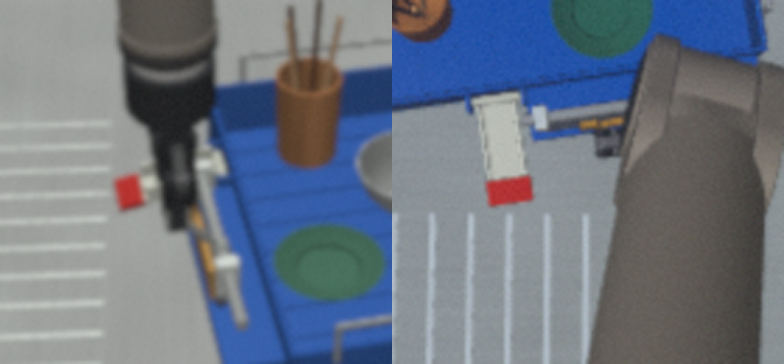

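Pinch holds on the ball (side crop 178,222); the load is radial, so I'll relieve it slightly and slide.

Call:
jog_arm --pt "0 0 0 1 0 -2 10" --pt "0 0 0 1 4 -2 10" --pt "0 0 0 1 10 -2 10" --pt "0 0 0 1 16 -2 10" --pt "0 0 0 1 22 -2 10" --pt "0 0 0 1 26 -2 10" --pt "0 0 0 1 28 -2 10" --pt "0 0 0 1 28 -2 10"

```text
t: 9.12
eef_pos: [0.4997, -0.0782, 0.1262]
tool_rot: [0.001, -0.061, 0.998, -0.0]
contact_force: [4.7, -1.7, -5.4]
gripper_width: 0.189
grasp_force: 20.3
```

```bash
cat >> h.py <<'E'
def st():
    o=bot.get_obs();w,x,y,z=o["tool_rot"];Rt=R.from_quat([x,y,z,w])
    c,s=np.cos(P[2]),np.sin(P[2]);d=o["eef_pos"]-[P[0],P[1],0]
    print("t",o["t"],"drainer mm",np.round([1000*(c*d[0]+s*d[1]),1000*(-s*d[0]+c*d[1]),1000*d[2]],1),"F tool",np.round(Rt.inv().apply(o["contact_force"]),1),"w",np.round(o["gripper_width"]*85.4,1))
E
python3 -c "
from h import *
st()"
```

```text
t 9.125 drainer mm [-198.7  -44.3  126.2] F tool [-4.4 -2.3  5.4] w 16.1
```

Call:
jog_arm --pt "0 0 0 -0.8 2 0.8 10" --pt "0 0 0 -0.8 4 0.8 10" --pt "0 0 0 -0.8 5 0.8 10" --pt "0 0 0 -0.8 6 0.8 10" --pt "0 0 0 -0.8 6 0.8 10"

```text
t: 9.75
eef_pos: [0.4981, -0.072, 0.1255]
tool_rot: [-0.0, -0.061, 0.998, 0.0]
contact_force: [-0.1, -3.1, 1.0]
gripper_width: 0.187
grasp_force: 20.7
```

```bash
python3 -c "
from h import *
st()"
```

```text
t 9.75 drainer mm [-199.5  -38.   125.5] F tool [ 0.4 -3.1 -1. ] w 15.9
```

Call:
jog_arm --pt "0 0 0 0 1 0 10" --pt "0 0 0 0 2 0 10" --pt "0 0 0 0 3 0 10" --pt "0 0 0 0 4 0 10" --pt "0 0 0 0 4 0 10"

```text
t: 10.38
eef_pos: [0.4976, -0.068, 0.1255]
tool_rot: [-0.0, -0.061, 0.998, 0.0]
contact_force: [-1.7, -3.0, 2.9]
gripper_width: 0.189
grasp_force: 20.8
```

Call:
jog_arm --pt "0 0 0 0 1 0 10" --pt "0 0 0 0 2 0 10" --pt "0 0 0 0 3 0 10" --pt "0 0 0 0 3 0 10"

```text
t: 10.88
eef_pos: [0.4971, -0.065, 0.1254]
tool_rot: [-0.0, -0.061, 0.998, 0.0]
contact_force: [-3.3, -5.2, 3.2]
gripper_width: 0.19
grasp_force: 20.8
```

```bash
python3 -c "
from h import *
st()"
```

```text
t 10.875 drainer mm [-199.6  -31.   125.4] F tool [ 3.9 -4.8 -3.2] w 16.2
```

Call:
jog_arm --pt "0 0 0 0.4 1 -0.4 10" --pt "0 0 0 0.6 1.5 -0.6 10" --pt "0 0 0 0.6 1.5 -0.6 10"

```text
t: 11.25
eef_pos: [0.4973, -0.0634, 0.1261]
tool_rot: [0.001, -0.061, 0.998, 0.0]
contact_force: [2.8, -3.4, -4.5]
gripper_width: 0.187
grasp_force: 20.4
```

```bash
python3 -c "
from h import *
st()"
```

```text
t 11.25 drainer mm [-199.2  -29.4  126.1] F tool [-2.4 -3.7  4.5] w 16.0
```

Call:
jog_arm --pt "0 0 0 -0.2 1 0.3 10" --pt "0 0 0 -0.2 2 0.3 10" --pt "0 0 0 -0.2 3 0.3 10" --pt "0 0 0 -0.2 3 0.3 10"

```text
t: 11.75
eef_pos: [0.4967, -0.0605, 0.1259]
tool_rot: [0.0, -0.061, 0.998, 0.0]
contact_force: [2.8, -3.2, -0.6]
gripper_width: 0.189
grasp_force: 20.5
```

Call:
jog_arm --pt "0 0 0 0.1 1 0 10" --pt "0 0 0 0.1 2 0 10" --pt "0 0 0 0.1 2.5 0 10" --pt "0 0 0 0.1 2.5 0 10"

```text
t: 12.25
eef_pos: [0.4962, -0.0583, 0.1258]
tool_rot: [0.0, -0.061, 0.998, -0.0]
contact_force: [3.2, -5.3, -2.0]
gripper_width: 0.186
grasp_force: 20.5
```

```bash
python3 -c "
from h import *
st()"
```

```text
t 12.25 drainer mm [-199.7  -24.2  125.8] F tool [-2.5 -5.7  2. ] w 15.8
```

Call:
jog_arm --pt "0 0 0 0 0.5 0.1 10" --pt "0 0 0 0 1 0.1 10" --pt "0 0 0 0 1 0.1 10"

```text
t: 12.62
eef_pos: [0.4962, -0.0578, 0.1258]
tool_rot: [0.0, -0.061, 0.998, -0.0]
contact_force: [3.0, -5.0, -1.8]
gripper_width: 0.189
grasp_force: 20.6
```

```bash
python3 -c "
from h import *
st()"
```

```text
t 12.625 drainer mm [-199.7  -23.7  125.8] F tool [-2.4 -5.3  1.8] w 16.1
```

Call:
jog_arm --pt "0 0 0 0 0.5 0.1 10" --pt "0 0 0 0 1 0.1 10" --pt "0 0 0 0 1 0.1 10" --pt "0 0 0 0 1 0.1 10"

```text
t: 13.12
eef_pos: [0.496, -0.0572, 0.1257]
tool_rot: [0.0, -0.061, 0.998, -0.001]
contact_force: [2.7, -6.3, -1.8]
gripper_width: 0.185
grasp_force: 20.6
```

```bash
python3 -c "
from h import *
st()"
```

```text
t 13.125 drainer mm [-199.8  -23.1  125.7] F tool [-2.  -6.6  1.8] w 15.8
```

The stem is on the buffer: the push is growing about 2.2 N/mm, close to the buffer's 2.5. Now I'll turn down along the arc, carefully.

Call:
jog_arm --pt "0 0 0 2.2 0 1.6 10" --pt "0 0 0 4.3 0 3.3 10" --pt "0 0 0 6.4 0 4.9 10" --pt "0 0 0 8.4 0 6.7 10" --pt "0 0 0 8.4 0 6.7 10"

```text
t: 13.75
eef_pos: [0.4884, -0.0582, 0.1192]
tool_rot: [0.001, -0.061, 0.998, -0.001]
contact_force: [4.3, -6.6, -2.8]
gripper_width: 0.187
grasp_force: 20.6
```

```bash
cat >> h.py <<'E'
def arc(hs,off=14.2,c=(-165,85)):
    st();o=bot.get_obs();w,x,y,z=o["tool_rot"];F=R.from_quat([x,y,z,w]).inv().apply(o["contact_force"])
    cs,s=np.cos(P[2]),np.sin(P[2]);d=(o["eef_pos"]-[P[0],P[1],0])*1000
    bx=c[0]-(cs*d[0]+s*d[1]);bz=d[2]+off-c[1];a=np.arctan2(bx,bz)
    print("h %.3f r %.1f  Ftan %.1f Frad(out) %.1f"%(a-np.pi/6,np.hypot(bx,bz),F[0]*np.cos(a)+F[2]*np.sin(a),F[0]*np.sin(a)-F[2]*np.cos(a)))
    for h in hs:
        b=h+np.pi/6;print(h,np.round([65*(np.sin(b)-np.sin(a)),65*(np.cos(a)-np.cos(b))],2))
E
python3 -c "
from h import *
arc([.22,.24,.26,.28,.3,.35])"
```

```text
t 13.75 drainer mm [-207.4  -23.2  119.2] F tool [-3.5 -7.1  2.8] w 16.0
h 0.196 r 64.4  Ftan -0.7 Frad(out) -4.4
0.22 [1.15 1.04]
0.24 [2.1  1.92]
0.26 [3.03 2.83]
0.28 [3.94 3.76]
0.3 [4.84 4.7 ]
0.35 [6.98 7.14]
```

Call:
jog_arm --pt "0 0 0 0.8 0 1.3 10" --pt "0 0 0 1.8 0 2.3 10" --pt "0 0 0 1.8 0 2.3 10"

```text
t: 14.12
eef_pos: [0.4862, -0.0586, 0.117]
tool_rot: [0.001, -0.061, 0.998, -0.001]
contact_force: [3.0, -6.3, 0.1]
gripper_width: 0.184
grasp_force: 20.8
```

```bash
python3 -c "
from h import *
arc([.25,.26,.27,.28])"
```

```text
t 14.125 drainer mm [-209.6  -23.2  117. ] F tool [-2.2 -6.6 -0.1] w 15.7
h 0.245 r 64.2  Ftan -1.7 Frad(out) -1.5
0.25 [0.23 0.22]
0.26 [0.69 0.68]
0.27 [1.15 1.14]
0.28 [1.6 1.6]
```

Radial load is relieved. Next come small steps through the edge zone.

Call:
jog_arm --pt "0 0 0 0.2 0 0.3 10" --pt "0 0 0 0.4 0 0.5 10" --pt "0 0 0 0.4 0 0.5 10"

```text
t: 14.5
eef_pos: [0.486, -0.0586, 0.1166]
tool_rot: [0.001, -0.061, 0.998, -0.001]
contact_force: [1.3, -7.3, 0.3]
gripper_width: 0.189
grasp_force: 20.8
```

```bash
python3 -c "
from h import *
arc([])"
```

```text
t 14.5 drainer mm [-209.9  -23.2  116.6] F tool [-0.4 -7.4 -0.3] w 16.1
h 0.252 r 64.1  Ftan -0.5 Frad(out) -0.1
```

Call:
jog_arm --pt "0 0 0 0.2 0 0.2 10" --pt "0 0 0 0.4 0 0.4 10" --pt "0 0 0 0.4 0 0.4 10"

```text
t: 14.88
eef_pos: [0.4857, -0.0586, 0.1162]
tool_rot: [0.001, -0.061, 0.998, -0.001]
contact_force: [2.9, -6.2, 0.3]
gripper_width: 0.192
grasp_force: 20.8
```

```bash
python3 -c "
from h import *
arc([])"
```

```text
t 14.875 drainer mm [-210.2  -23.2  116.2] F tool [-2.1 -6.5 -0.3] w 16.4
h 0.259 r 64.1  Ftan -1.8 Frad(out) -1.3
```

Call:
jog_arm --pt "0 0 0 0.2 0 0.2 10" --pt "0 0 0 0.4 0 0.5 10" --pt "0 0 0 0.4 0 0.5 10"

```text
t: 15.25
eef_pos: [0.4851, -0.0587, 0.1157]
tool_rot: [0.001, -0.061, 0.998, -0.001]
contact_force: [2.0, -6.2, 0.5]
gripper_width: 0.184
grasp_force: 20.9
```

```bash
python3 -c "
from h import *
arc([])"
```

```text
t 15.25 drainer mm [-210.8  -23.3  115.7] F tool [-1.2 -6.4 -0.5] w 15.7
h 0.273 r 64.1  Ftan -1.2 Frad(out) -0.5
```

Call:
jog_arm --pt "0 0 0 0.2 0 0.2 10" --pt "0 0 0 0.4 0 0.5 10" --pt "0 0 0 0.4 0 0.5 10"

```text
t: 15.62
eef_pos: [0.4846, -0.0588, 0.1151]
tool_rot: [0.001, -0.061, 0.998, -0.001]
contact_force: [2.9, -6.8, 1.6]
gripper_width: 0.185
grasp_force: 20.9
```

```bash
python3 -c "
from h import *
arc([])"
```

```text
t 15.625 drainer mm [-211.3  -23.3  115.1] F tool [-2.  -7.1 -1.6] w 15.8
h 0.283 r 64.1  Ftan -2.5 Frad(out) -0.4
```

Call:
jog_arm --pt "0 0 0 0 0 0 10"

```text
t: 15.75
eef_pos: [0.4846, -0.0588, 0.1151]
tool_rot: [0.001, -0.061, 0.998, -0.001]
contact_force: [2.8, -6.3, 1.9]
gripper_width: 0.188
grasp_force: 20.9
```

```bash
python3 -c "
from h import *
arc([])"
```

```text
t 15.75 drainer mm [-211.3  -23.3  115.1] F tool [-2.  -6.6 -1.9] w 16.1
h 0.284 r 64.1  Ftan -2.8 Frad(out) -0.2
```

Call:
jog_arm --pt "0 0 0 0.2 0 0.2 10" --pt "0 0 0 0.2 0 0.2 10"

```text
t: 16.0
eef_pos: [0.4845, -0.0588, 0.115]
tool_rot: [0.001, -0.061, 0.998, -0.001]
contact_force: [2.3, -7.5, 1.3]
gripper_width: 0.183
grasp_force: 20.9
```

```bash
python3 -c "
from h import *
arc([])"
```

```text
t 16.0 drainer mm [-211.4  -23.3  115. ] F tool [-1.3 -7.8 -1.3] w 15.6
h 0.287 r 64.1  Ftan -1.9 Frad(out) -0.1
```

Call:
jog_arm --pt "0 0 0 0.2 0 0.2 10" --pt "0 0 0 0.2 0 0.2 10"

```text
t: 16.25
eef_pos: [0.4843, -0.0588, 0.1148]
tool_rot: [0.001, -0.061, 0.998, -0.001]
contact_force: [2.7, -6.7, 2.0]
gripper_width: 0.186
grasp_force: 20.9
```

```bash
python3 -c "
from h import *
arc([])"
```

```text
t 16.25 drainer mm [-211.6  -23.3  114.8] F tool [-1.8 -7.  -2. ] w 15.9
h 0.291 r 64.1  Ftan -2.7 Frad(out) 0.0
```

Call:
jog_arm --pt "0 0 0 0 0 0 10"

```text
t: 16.38
eef_pos: [0.4843, -0.0588, 0.1148]
tool_rot: [0.001, -0.061, 0.998, -0.001]
contact_force: [2.3, -6.6, 2.0]
gripper_width: 0.188
grasp_force: 20.9
```

```bash
python3 -c "
from h import *
arc([])"
```

```text
t 16.375 drainer mm [-211.6  -23.2  114.8] F tool [-1.4 -6.8 -2. ] w 16.0
h 0.290 r 64.1  Ftan -2.4 Frad(out) 0.3
```

Call:
jog_arm --pt "0 0 0 0.2 0 0.2 10" --pt "0 0 0 0.2 0 0.2 10"

```text
t: 16.62
eef_pos: [0.484, -0.0589, 0.1146]
tool_rot: [0.001, -0.06, 0.998, -0.0]
contact_force: [2.3, -7.7, 0.8]
gripper_width: 0.191
grasp_force: 20.9
```

```bash
python3 -c "
from h import *
arc([])"
```

```text
t 16.625 drainer mm [-211.9  -23.3  114.6] F tool [-1.4 -7.9 -0.8] w 16.3
h 0.297 r 64.2  Ftan -1.5 Frad(out) -0.4
```

Call:
jog_arm --pt "0 0 0 0 0 0 10"

```text
t: 16.75
eef_pos: [0.484, -0.0589, 0.1146]
tool_rot: [0.001, -0.06, 0.998, -0.0]
contact_force: [2.7, -6.6, 0.5]
gripper_width: 0.185
grasp_force: 20.9
```

```bash
python3 -c "
from h import *
arc([])"
```

```text
t 16.75 drainer mm [-211.9  -23.3  114.6] F tool [-1.9 -6.8 -0.5] w 15.8
h 0.297 r 64.2  Ftan -1.6 Frad(out) -1.0
```

Call:
jog_arm --pt "0 0 0 0.2 0 0.3 10" --pt "0 0 0 0.4 0 0.5 10" --pt "0 0 0 0.4 0 0.5 10"

```text
t: 17.12
eef_pos: [0.4835, -0.0589, 0.114]
tool_rot: [0.0, -0.061, 0.998, -0.001]
contact_force: [2.0, -7.0, 0.7]
gripper_width: 0.189
grasp_force: 20.9
```

```bash
python3 -c "
from h import *
arc([])"
```

```text
t 17.125 drainer mm [-212.4  -23.3  114. ] F tool [-1.2 -7.2 -0.7] w 16.2
h 0.308 r 64.2  Ftan -1.3 Frad(out) -0.4
```

Call:
jog_arm --pt "0 0 0 0 0 0 10"

```text
t: 17.25
eef_pos: [0.4835, -0.0589, 0.114]
tool_rot: [0.0, -0.061, 0.998, -0.001]
contact_force: [2.7, -6.7, 0.1]
gripper_width: 0.186
grasp_force: 20.9
```

```bash
python3 -c "
from h import *
arc([])"
```

```text
t 17.25 drainer mm [-212.4  -23.2  114. ] F tool [-1.8 -7.  -0.1] w 15.9
h 0.308 r 64.1  Ftan -1.3 Frad(out) -1.3
```

Moving freely; two larger steps in sequence.

Call:
jog_arm --pt "0 0 0 0.2 0 0.3 10" --pt "0 0 0 0.4 0 0.6 10" --pt "0 0 0 0.4 0 0.6 10"

```text
t: 17.62
eef_pos: [0.483, -0.059, 0.1134]
tool_rot: [0.0, -0.061, 0.998, -0.001]
contact_force: [1.5, -7.2, 0.3]
gripper_width: 0.186
grasp_force: 21.0
```

```bash
python3 -c "
from h import *
arc([])"
```

```text
t 17.625 drainer mm [-212.9  -23.3  113.4] F tool [-0.6 -7.4 -0.3] w 15.9
h 0.320 r 64.1  Ftan -0.6 Frad(out) -0.2
```

Call:
jog_arm --pt "0 0 0 0.2 0 0.3 10" --pt "0 0 0 0.4 0 0.5 10" --pt "0 0 0 0.4 0 0.5 10"

```text
t: 18.0
eef_pos: [0.4825, -0.059, 0.1129]
tool_rot: [0.0, -0.06, 0.998, -0.0]
contact_force: [-0.4, -7.2, 1.7]
gripper_width: 0.19
grasp_force: 21.0
```

```bash
python3 -c "
from h import *
arc([.36,.4,.45,.5])"
```

```text
t 18.0 drainer mm [-213.4  -23.2  112.9] F tool [ 1.3 -7.1 -1.7] w 16.2
h 0.331 r 64.1  Ftan -0.4 Frad(out) 2.0
0.36 [1.2  1.42]
0.4 [2.81 3.47]
0.45 [4.71 6.11]
0.5 [6.47 8.84]
```

Call:
jog_arm --pt "0 0 0 0.3 0 0.4 10" --pt "0 0 0 0.6 0 0.7 10" --pt "0 0 0 0.6 0 0.7 10"

```text
t: 18.38
eef_pos: [0.482, -0.0591, 0.1122]
tool_rot: [0.0, -0.061, 0.998, -0.0]
contact_force: [0.3, -6.7, 0.7]
gripper_width: 0.187
grasp_force: 21.0
```

```bash
python3 -c "
from h import *
arc([])"
```

```text
t 18.375 drainer mm [-214.   -23.2  112.2] F tool [ 0.6 -6.7 -0.7] w 16.0
h 0.346 r 64.1  Ftan -0.1 Frad(out) 0.9
```

Call:
jog_arm --pt "0 0 0 0.3 0 0.3 10" --pt "0 0 0 0.5 0 0.6 10" --pt "0 0 0 0.5 0 0.6 10"

```text
t: 18.75
eef_pos: [0.4815, -0.0591, 0.1116]
tool_rot: [0.0, -0.061, 0.998, -0.0]
contact_force: [1.7, -7.5, 0.4]
gripper_width: 0.187
grasp_force: 21.0
```

```bash
python3 -c "
from h import *
arc([.38,.4,.42])"
```

```text
t 18.75 drainer mm [-214.4  -23.2  111.6] F tool [-0.8 -7.7 -0.4] w 16.0
h 0.357 r 64.1  Ftan -0.8 Frad(out) -0.4
0.38 [0.96 1.18]
0.4 [1.75 2.21]
0.42 [2.52 3.26]
```

Call:
jog_arm --pt "0 0 0 0.5 0 0.6 10" --pt "0 0 0 1 0 1.2 10" --pt "0 0 0 1 0 1.2 10"

```text
t: 19.12
eef_pos: [0.4805, -0.0592, 0.1103]
tool_rot: [0.0, -0.061, 0.998, -0.0]
contact_force: [3.3, -7.1, 1.1]
gripper_width: 0.186
grasp_force: 21.0
```

```bash
python3 -c "
from h import *
arc([.4,.42,.44,.46,.48,.5])"
```

```text
t 19.125 drainer mm [-215.5  -23.1  110.3] F tool [-2.5 -7.4 -1.1] w 15.9
h 0.383 r 64.1  Ftan -2.4 Frad(out) -1.2
0.4 [0.69 0.9 ]
0.42 [1.46 1.94]
0.44 [2.22 3.  ]
0.46 [2.95 4.08]
0.48 [3.66 5.17]
0.5 [4.34 6.27]
```

Call:
jog_arm --pt "0 0 0 0.2 0 0.3 10" --pt "0 0 0 0.3 0 0.4 10" --pt "0 0 0 0.3 0 0.4 10"

```text
t: 19.5
eef_pos: [0.4803, -0.0592, 0.11]
tool_rot: [0.0, -0.061, 0.998, -0.0]
contact_force: [2.1, -7.0, 1.4]
gripper_width: 0.187
grasp_force: 21.1
```

```bash
python3 -c "
from h import *
arc([.4,.42,.44,.46,.48,.5])"
```

```text
t 19.5 drainer mm [-215.6  -23.1  110. ] F tool [-1.2 -7.2 -1.4] w 16.0
h 0.389 r 64.0  Ftan -1.9 Frad(out) -0.1
0.4 [0.45 0.59]
0.42 [1.22 1.63]
0.44 [1.97 2.69]
0.46 [2.71 3.77]
0.48 [3.41 4.86]
0.5 [4.1  5.96]
```

Call:
jog_arm --pt "0 0 0 0.3 0 0.5 10" --pt "0 0 0 0.6 0 0.9 10" --pt "0 0 0 0.6 0 0.9 10"

```text
t: 19.88
eef_pos: [0.4795, -0.0592, 0.109]
tool_rot: [0.0, -0.061, 0.998, -0.0]
contact_force: [0.7, -6.0, 0.4]
gripper_width: 0.187
grasp_force: 21.1
```

```bash
python3 -c "
from h import *
arc([.42,.44,.46,.48,.5])"
```

```text
t 19.875 drainer mm [-216.4  -23.   109. ] F tool [ 0.  -6.  -0.4] w 16.0
h 0.408 r 64.1  Ftan -0.3 Frad(out) 0.3
0.42 [0.45 0.61]
0.44 [1.2  1.67]
0.46 [1.93 2.75]
0.48 [2.64 3.84]
0.5 [3.33 4.94]
```

Call:
jog_arm --pt "0 0 0 0.9 0 1.3 10" --pt "0 0 0 1.8 0 2.5 10" --pt "0 0 0 2.7 0 3.9 10" --pt "0 0 0 3.5 0 5.3 10" --pt "0 0 0 3.5 0 5.3 10"

```text
t: 20.5
eef_pos: [0.4757, -0.0591, 0.1035]
tool_rot: [-0.0, -0.061, 0.998, -0.0]
contact_force: [1.9, -4.8, -0.5]
gripper_width: 0.189
grasp_force: 21.1
```

```bash
python3 -c "
from h import *
arc([.55,.6,.65,.7,.75])"
```

```text
t 20.5 drainer mm [-220.2  -22.4  103.5] F tool [-1.3 -5.   0.5] w 16.2
h 0.513 r 64.2  Ftan -0.3 Frad(out) -1.4
0.55 [1.2  2.11]
0.6 [2.67 5.  ]
0.65 [4.01 7.97]
0.7 [ 5.19 10.99]
0.75 [ 6.22 14.08]
```

Call:
jog_arm --pt "0 0 0 1.2 0.2 2.1 10" --pt "0 0 0 2.0 0.3 3.6 10" --pt "0 0 0 2.7 0.4 5.0 10" --pt "0 0 0 3.4 0.5 6.5 10" --pt "0 0 0 4.0 0.5 8.0 10" --pt "0 0 0 4.0 0.5 8.0 10"

```text
t: 21.25
eef_pos: [0.4716, -0.0591, 0.0953]
tool_rot: [-0.0, -0.061, 0.998, -0.0]
contact_force: [1.0, -5.5, 0.2]
gripper_width: 0.188
grasp_force: 21.4
```

```bash
python3 -c "
from h import *
arc([.7,.75,.8,.85,.9])"
```

```text
t 21.25 drainer mm [-224.3  -22.    95.3] F tool [-0.4 -5.6 -0.2] w 16.0
h 0.656 r 64.1  Ftan -0.3 Frad(out) -0.3
0.7 [1.04 2.69]
0.75 [2.07 5.77]
0.8 [2.94 8.9 ]
0.85 [ 3.66 12.07]
0.9 [ 4.22 15.27]
```

Call:
jog_arm --pt "0 0 0 0.6 0.1 1.4 10" --pt "0 0 0 1.0 0.2 2.7 10" --pt "0 0 0 1.6 0.2 4.2 10" --pt "0 0 0 2.1 0.3 5.8 10" --pt "0 0 0 2.5 0.3 7.3 10" --pt "0 0 0 2.9 0.3 8.9 10" --pt "0 0 0 3.3 0.3 10.5 10" --pt "0 0 0 3.7 0.4 12.1 10" --pt "0 0 0 3.7 0.4 12.1 10"

```text
t: 22.38
eef_pos: [0.4678, -0.0595, 0.0832]
tool_rot: [-0.0, -0.061, 0.998, -0.0]
contact_force: [1.7, -6.4, -1.1]
gripper_width: 0.185
grasp_force: 21.8
```

```bash
python3 -c "
from h import *
arc([.9,.95,1,1.05,1.1,1.134])"
```

```text
t 22.375 drainer mm [-228.   -21.9   83.2] F tool [-0.9 -6.6  1.1] w 15.8
h 0.853 r 64.2  Ftan 0.9 Frad(out) -1.1
0.9 [0.52 3.  ]
0.95 [0.91 6.22]
1 [1.15 9.47]
1.05 [ 1.22 12.71]
1.1 [ 1.13 15.96]
1.134 [ 0.97 18.17]
```

Call:
jog_arm --pt "0 0 0 0.3 0 1.5 10" --pt "0 0 0 0.5 0 3.0 10" --pt "0 0 0 0.7 0 4.6 10" --pt "0 0 0 0.9 0 6.2 10" --pt "0 0 0 1.0 0 7.8 10" --pt "0 0 0 1.1 0 9.4 10" --pt "0 0 0 1.1 0 11 10" --pt "0 0 0 1.1 0 12.7 10" --pt "0 0 0 1.1 0 12.7 10"

```text
t: 23.5
eef_pos: [0.4665, -0.0597, 0.0704]
tool_rot: [-0.0, -0.061, 0.998, -0.0]
contact_force: [0.7, -7.1, 0.4]
gripper_width: 0.183
grasp_force: 22.1
```

```bash
python3 -c "
from h import *
arc([1.08,1.1,1.134])"
```

```text
t 23.5 drainer mm [-229.4  -21.9   70.4] F tool [ 0.1 -7.1 -0.4] w 15.6
h 1.054 r 64.4  Ftan -0.4 Frad(out) 0.1
1.08 [-0.03  1.71]
1.1 [-0.09  3.01]
1.134 [-0.24  5.21]
```

Call:
jog_arm --pt "0 0 0 0 0 1 10" --pt "0 0 0 0 0 2 10" --pt "0 0 0 0 0 2.5 10" --pt "0 0 0 0 0 2.5 10"

```text
t: 24.0
eef_pos: [0.4665, -0.0597, 0.068]
tool_rot: [-0.0, -0.061, 0.998, -0.0]
contact_force: [-0.4, -6.4, 0.5]
gripper_width: 0.188
grasp_force: 22.2
```

```bash
python3 -c "
from h import *
arc([1.1,1.134])"
```

```text
t 24.0 drainer mm [-229.3  -21.9   68. ] F tool [ 1.1 -6.3 -0.5] w 16.0
h 1.091 r 64.4  Ftan -0.6 Frad(out) 1.1
1.1 [-0.03  0.59]
1.134 [-0.18  2.79]
```

Call:
jog_arm --pt "0 0 0 -0.1 -0.5 0.7 10" --pt "0 0 0 -0.1 -1 0.7 10" --pt "0 0 0 -0.1 -1.5 0.7 10" --pt "0 0 0 -0.1 -1.5 0.7 10"

```text
t: 24.5
eef_pos: [0.4666, -0.0601, 0.0672]
tool_rot: [-0.001, -0.061, 0.998, 0.0]
contact_force: [-1.8, -2.2, 1.4]
gripper_width: 0.191
grasp_force: 22.2
```

```bash
python3 -c "
from h import *
arc([1.1,1.134])"
```

```text
t 24.5 drainer mm [-229.3  -22.3   67.2] F tool [ 2.  -1.9 -1.4] w 16.3
h 1.103 r 64.4  Ftan -1.5 Frad(out) 2.0
1.1 [ 0.01 -0.19]
1.134 [-0.14  2.01]
```

Call:
jog_arm --pt "0 0 0 -0.2 -0.6 0.3 10" --pt "0 0 0 -0.2 -0.6 0.3 10" --pt "0 0 0 -0.2 -0.6 0.3 25" --pt "0 0 0 -0.2 -0.6 0.3 45" --pt "0 0 0 -0.2 -0.6 0.3 50" --pt "0 0 0 -0.2 -0.6 0.3 50" --pt "0 0 0 -0.2 -0.6 0.3 50"

```text
t: 25.38
eef_pos: [0.4677, -0.0608, 0.0671]
tool_rot: [0.0, -0.061, 0.998, 0.0]
contact_force: [-0.2, 0.1, 0.2]
gripper_width: 0.587
grasp_force: 0.0
```

```bash
python3 - <<'E'
from h import *
st()
C={n:bot.read_camera(n) for n in("side","top")}
a=C["side"]["pixels"][140:270,150:290];b=C["top"]["pixels"][190:320,190:330]
cv2.imwrite("pics/c4.png",np.hstack([cv2.resize(x,None,fx=2.8,fy=2.8,interpolation=2) for x in(a,b)])[:,:,::-1])
E
```

```text
t 25.375 drainer mm [-228.4  -23.2   67.1] F tool [ 0.2  0.1 -0.2] w 50.2
```

View pics/c4.png

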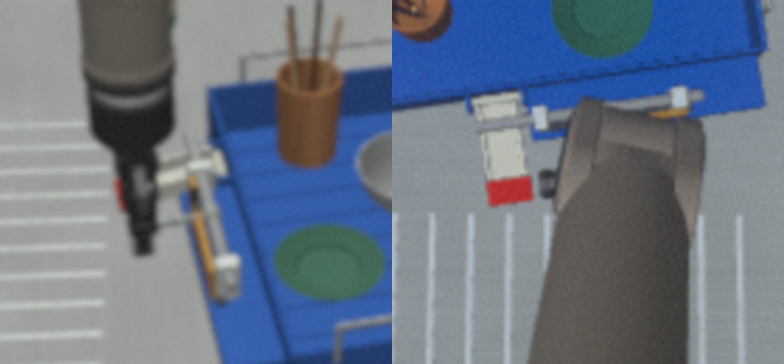

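The gripper is open around the ball (side crop 143,245). The stem lies level across the plate (185,218), and the rod lies over the spout (top crop 500,122). Lifting straight up.

Call:
jog_arm --pt "0 0 0 0 0 -10 50" --pt "0 0 0 0 0 -30 50" --pt "0 0 0 0 0 -70 50" --pt "0 0 0 0 0 -110 50" --pt "0 0 0 10 60 -150 50" --pt "0 0 0 10 110 -150 50" --pt "0 0 0 10 160 -150 50" --pt "0 0 0 10 160 -150 50" --pt "0 0 0 10 160 -150 50"

```text
t: 26.6
eef_pos: [0.4381, 0.096, 0.2174]
tool_rot: [0.0, -0.061, 0.998, -0.0]
contact_force: [-0.3, 0.1, -0.1]
gripper_width: 0.583
grasp_force: 0.0
```

```bash
python3 - <<'E'
from h import *
st()
C={n:bot.read_camera(n) for n in("side","top")}
a=C["side"]["pixels"][140:270,150:290];b=C["top"]["pixels"][190:320,190:330]
cv2.imwrite("pics/c5.png",np.hstack([cv2.resize(x,None,fx=2.8,fy=2.8,interpolation=2) for x in(a,b)])[:,:,::-1])
E
```

```text
t 26.6 drainer mm [-238.6  136.   217.4] F tool [0.3 0.1 0.1] w 49.8
```

View pics/c5.png

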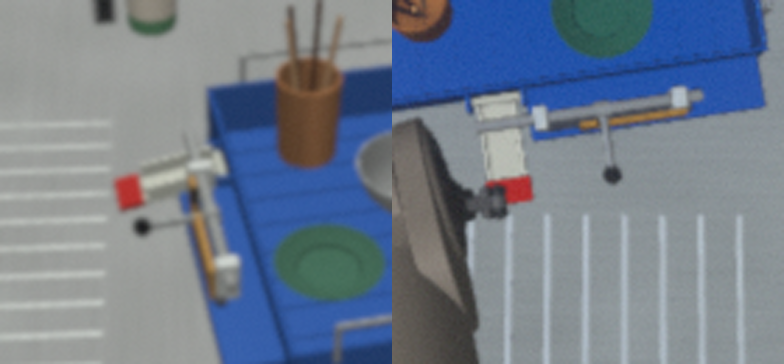

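The handle is down with the ball at side crop (143,227) and top crop (612,175), and the rod lies over the lowered spout. I'll check the angle, then hand in.

```bash
python3 - <<'E'
from h import *
C={n:bot.read_camera(n) for n in("side","top")}
u={"side":(201,221),"top":(268.6,252.5)}
p,e=tri([(C[n],blob(C[n],u[n])) for n in C]);print(p,e)
for h in(.9,1.0,1.1):print(h,dw(P,ball(h,.047)))
if p[2]<.09: print(bot.hand_in())
E
```

```text
[ 0.4690355  -0.06468044  0.08380207] [array([-0.1,  0. ]), array([-0. , -0.1])]
0.9 [ 0.46670627 -0.06073395  0.09453333]
1.0 [ 0.46608043 -0.06081068  0.0880667 ]
1.1 [ 0.4660985  -0.06080847  0.08156944]
the job is handed in; nothing more can be done
None
```

I handed the job in at about 27 s. The last pictures show the spout fully down, the rod across it, and the handle turned down in the notch (about 1.07 rad) and released. The estimated keeper load stayed under 15 N, and I saw no dish moved. The hand-in gave no verdict.

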